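# Back off the knurled nut of a gel-casting clamp and free the tray

### The arm

A 6-joint arm with a two-finger parallel gripper is mounted at the origin on a cart in front of the work surface, level with it; the furniture and walls round the work are solid. World frame = base frame: x ahead of the robot, y to its left, z up, the work surface at z = 0. Lengths are in m, angles in rad, forces in N, time in s.
With the tool pointing down it reaches from about 0.3 to 0.875 m from the base axis. Payload 6.4 kg.
Tool frame: the origin (TCP) lies between the finger pads; the fingertips stand 19 mm ahead of it and the grasp point (between the pads) is the TCP; y points along the fingers, z is the direction in which the jaws open and shut, and the axes are right-handed (so a half turn about y gives the same grasp; the last joint's range is limited). The gripper opens to 85 mm and grips with 20 to 120 N. Pads are 22 mm wide; open, the fingers measure 114 mm over their backs; the gripper's body (76 mm by 85 mm) begins 54 mm behind the grasp point. The pads swing forward as they close: fully open they stand 13 mm farther back than shut.
Start: joints at [0.906, 0.181, 1.607, -0, 1.354, -0.206], TCP at [0.255, 0.516, 0.25] pointing down, gripper open.
Joint ranges: [-2.99, 2.99], [-0.89, 2.07], [0.3, 2.58], [-1.14, 4.28], [0, 2.63], [-3.12, 3.12]. Speed limits (rad/s): [2.57, 2.57, 3.01, 3.14, 3.14, 3.14].

### API

Orientations are given as a rotation vector (axis times angle).
In Python, from station import get_state, eyes, job gives the robot as it stands.
- The arm moves only by the tool drive_tool, never from a script. Its argument "commands" is text: rows parted by semicolons, each of 4 numbers parted by spaces: the shift along the tool's x, y, z in m, then the turn about the tool's y in degrees. In form: dx dy dz twist; .... A call has exactly 8 rows; each row shifts and turns the commanded pose from where the row before left it, along the tool's axes as they then stand; what a row does not reach is not made up. A row lasts 1/10 s, in which the tool goes at most 50 mm and 8.59 degrees, less where a joint would pass 70% of its speed; a pose out of reach is approached as far as the arm can. A call is refused whole if a number of a shift passes 0.05 or a number of a turn 8.59, either way. A call with a gripper value outside its range is refused whole. "hand" is the opening, from 0 (shut) to 1 (fully open), set as the call begins (left out, the last holds). The fingers move at their own pace and stop on an object; the grip force is fixed at half the most. Time passes only in rows, so rows that do not move let the fingers close, or fill a call up. It gives the time, the measured TCP pose, the force and the opening at its end, in the units of the state.
- get_state(): the state, without advancing time (a new reading comes with each control period).
- eyes.capture(name): name is "side" or "top" or "wrist"; returns a dict with "color" (480x640x3 uint8, red, green, blue), "depth" (480x640 float32, m along the optical axis (not along the pixel's ray), 0 where there is no reading), "camera_matrix" (3x3 intrinsics, pixels), "rvec" (rotation vector, rad) and "tvec" (3), from world to camera coordinates, as OpenCV has them; the wrist camera has in their place "T_tool_cam" (4x4, takes a point from camera to tool coordinates, whose origin is the TCP and whose axes are the tool frame's). Camera axes: x right, y down, z forward; pixel columns grow to the right and rows downward; lengths in m; the calibration is good to about 2 mm. The wrist camera is an equidistant fisheye: a pixel r from the principal point sees the ray r / f radians off the axis. A picture is of the moment at which its call begins: read the wrist's pose just before it.
- job.sign_off(): hands the job in, once; it reports no verdict.
The state is a dict: "time": time; "qpos": joint angles; "joint_velocities": joint speeds; "effort": joint torques, N m; "tool_pos": TCP position; "tool_rot": TCP orientation; "force": force on the tool from outside, world axes, zero at the start; "torque": the same for the moment, N m; "finger_gap": finger opening in m.
Only numpy, scipy, OpenCV 4.12 (cv2) and the standard library are available. Lean on these libraries where they do the work, as an engineer would, in place of code of your own. Each camera call takes 0.05 s, during which the arm holds its last target. There are 200 camera calls.

### The job

Free the gel tray in the casting clamp, using only light touches of a fingertip: roll a fingertip across the knurled rim of the clamp nut, anticlockwise seen from above, until its index bar has come round to the pointer on the base twice (the nut, now slackened a little, then stands two full turns from tight) and is in line with it. Let it rest there a moment, then push the upright jaw plate with a fingertip back from the tray toward the nut, as far as it goes. Do not grip the nut, and grip or lift nothing else; the tray stays lying in the clamp and the things round it stay where they are.

Things in the scene. Friction and masses are not known exactly. Their poses are not given: they have to be found in the camera images.
- casting_stand: Gel-casting clamp fixed to the worktop, grey base plate 250 x 110 x 15 mm. Origin: centre of its underside; x runs along the plate from nut end to tray end, y across it, z up. Nut axis at x -55, y 0 mm. A flat strap 50 mm wide (top 23 mm above the worktop) runs under the nut to the jaw plate, guides beside it (22 mm). End stop at x 110 to 120 mm, 41 mm high; only nut and jaw plate are higher.
- pointer (a point): Tip of the steel arrow on the clamp's base, 32 mm from the nut's axis on the clamp's +y side and 17 mm above the worktop: the mark for the nut's index bar.
- clamp_nut (a joint): Turn of the knurled nut about its upright axis, rad. 0 = tight; grows anticlockwise seen from above (loosening): 6.283 one full turn, 12.566 two, hard stop at 16. It starts slackened by 0 to 1.3. An index bar on top, from centre to rim, points at the pointer (clamp's +y) at 0, 6.283 and 12.566. Friction 0.02 N m (1 N at the rim); it stays where it is left.
- nut_center (a point): Centre of the nut's knurled rubber rim, on its axis at half height; its y axis is along the index bar. Rim 40 mm in diameter, 17 mm high, 30 to 47 mm above the worktop when tight, climbing 3 mm a turn; friction about 1. The nut gives sideways 1 mm for 3 N, up to 5 mm. A sideways press of 4 to 9 N drives it; over 25 N is too hard. It locks the strap until about 1.5 turns from tight.
- jaw (a joint): Slide of the jaw plate with its strap, m. 0 = closed on the tray; grows toward the nut (the clamp's -x), 0.030 = fully back at its stop. Moves against about 3 N of friction once the nut is loose, and stays where it is left.
- jaw_top (a point): Middle of the jaw plate's upper edge, on its face toward the tray. The upright plate is 60 mm wide across the clamp, 8 mm thick, its top 67 mm above the worktop; the tray's top is only 37 mm above the worktop, so a fingertip over the tray's end can push the upper 30 mm of this face.
- tray_center (a point): Centre (half-way up, 26 mm above the worktop) of the loose clear gel tray with its slab, 62 x 66 x 22 mm, lying on the base between jaw plate and end stop, its walls along the clamp's two sides. Leave it.
- gel_comb: Loose clear gel comb, 40 x 100 x 12 mm, lying beside the clamp on its +y side. Origin: centre of its underside. Leave it.
- forceps: Loose steel forceps, 19 x 126 x 7 mm, lying beside the clamp on its -y side. Origin: centre of its underside. Leave it.
- bottle_ethanol: Loose upright plastic bottle with screw cap, 56 mm in diameter, 128 mm high, left of the clamp. Origin: centre of its underside. Leave it.

How it is judged:
On the way, in this order (a step that is already met when the one before it is completed fails the run):
1. the nut rests two full turns from tight (within 0.4 rad), the jaw still closed (value of joint clamp_nut between 12.166 and 12.966 rad and velocity of joint clamp_nut between -0.3 and 0.3 rad/s and value of joint jaw below 0.006 m), for 0.3 s.
2. the jaw is pushed back (value of joint jaw above 0.025 m), for 0.2 s.
At the end, for the whole second after the job is handed in: the nut stands within 0.4 rad (23 degrees) of two full turns from tight, the jaw is back at least 25 of its 30 mm, the tray lies in the clamp within 12 mm of where it was and level, and comb, forceps and bottle are within 15 mm of where they stood (value of joint clamp_nut between 12.166 and 12.966 rad and value of joint jaw above 0.025 m and distance of tray_center from where it was at the start of the episode below 0.012 m and angle between tray_center's own z axis and vertical below 0.1 rad and distance of each of gel_comb, forceps, bottle_ethanol from where it was at the start of the episode below 0.015 m); the robot touches nothing.
It fails at once if the nut is gripped or pressed harder than 25 N (contact force between the fingers and clamp_nut above 25 N).
It fails at once if the tray is lifted or shoved (height (world z) of tray_center above 0.036 m or distance of tray_center from where it was at the start of the episode above 0.015 m).
It fails at once if the gel comb is disturbed (distance of gel_comb from where it was at the start of the episode above 0.02 m).
It fails at once if the forceps is disturbed (distance of forceps from where it was at the start of the episode above 0.02 m).
It fails at once if the bottle is disturbed (distance of bottle_ethanol from where it was at the start of the episode above 0.02 m).
It also fails if it takes over 72 s, if anything falls off the work surface, if the arm or the gripper's body presses on something with over 40 N, if the wrist force passes 120 N, or if a joint passes its speed limit or range.

## Working session

There is one attempt and no reset: what is moved stays moved. The work goes in short steps, Python scripts to look and compute and a tool call to move; the robot and the scene stay as the last step left them, time stands still between calls to the robot, and variables do not carry over. Pictures are saved under pics/ and viewed, about 8 in all and at most 12, crops included, and the job is handed in when it is done.

Besides the shell and the picture viewer there is one more tool, called after "Emit:" as name(argument=value, ...) on one line, values as JSON. drive_tool: Moves the arm, as the interface text tells. Its arguments: {"type":"object","properties":{"commands":{"type":"string"},"hand":{"type":"number"}},"required":["commands"]}

```bash
mkdir -p pics; cat > h.py <<'E'
import numpy as np, cv2
from station import get_state, eyes, job
def cap(n,save=None):
    c=eyes.capture(n)
    if save: cv2.imwrite(f'pics/{save}.png',c['color'][:,:,::-1])
    np.save(f'pics/{n}.npy',c,allow_pickle=True); return c
def load(n): return np.load(f'pics/{n}.npy',allow_pickle=True).item()
def ray_z(c,u,v,z):
    R=cv2.Rodrigues(np.array(c['rvec'],float))[0];t=np.array(c['tvec'],float).ravel()
    d=R.T@np.linalg.inv(c['camera_matrix'])@[u,v,1];o=-R.T@t
    return o+d*(z-o[2])/d[2]
def proj(c,P):
    return cv2.projectPoints(np.array(P,float).reshape(-1,3),np.array(c['rvec'],float),np.array(c['tvec'],float),c['camera_matrix'],None)[0].reshape(-1,2)
E
python3 - <<'E'
from h import *
a=cap('top','top0');b=cap('side','side0')
s=get_state();print({k:np.round(v,3) for k,v in s.items()})
for c in(a,b):
    R=cv2.Rodrigues(np.array(c['rvec'],float))[0];print(-R.T@np.ravel(c['tvec']),c['camera_matrix'][0])
E
```

```text
{'time': np.float64(0.1), 'qpos': array([ 0.906,  0.181,  1.608,  0.   ,  1.354, -0.206]), 'joint_velocities': array([-0.   , -0.002, -0.003,  0.   ,  0.001,  0.001]), 'effort': array([ 0.0000e+00, -4.4587e+01, -3.5224e+01, -0.0000e+00,  4.0000e-03,
       -0.0000e+00]), 'tool_pos': array([0.254, 0.515, 0.249]), 'tool_rot': array([-1.542,  0.36 , -0.359]), 'force': array([-0.296, -0.001,  0.459]), 'torque': array([-0.022, -0.014,  0.028]), 'finger_gap': np.float64(0.086)}
[ 0.36543486 -0.04853506  1.00792457] [525.73910359   0.         321.64417755]
[ 0.44610626 -0.79242519  0.66953211] [507.08486688   0.         323.59572501]
```

View pics/top0.png

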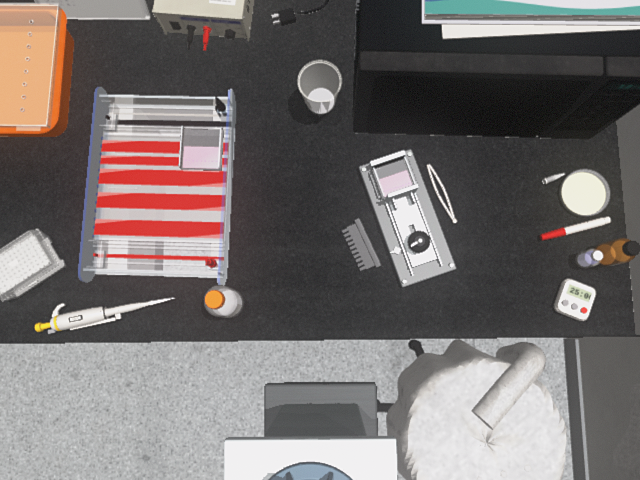

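View pics/side0.png

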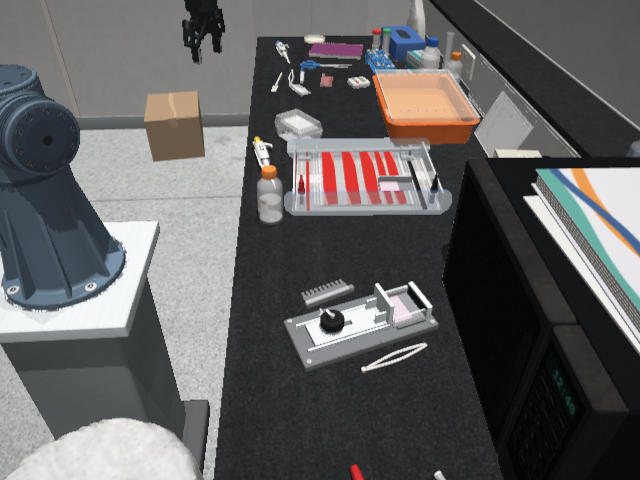

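The top view shows the clamp with the nut near (418,240), the jaw near (402,200), the tray near (393,180), the comb at (360,245) and the forceps at (442,193). I'll enlarge it.

```bash
python3 - <<'E'
from h import *
c=load('top')['color'][:,:,::-1]
cv2.imwrite('pics/tc.png',cv2.resize(c[140:300,330:470],None,fx=5,fy=5,interpolation=cv2.INTER_CUBIC)[:, :][:800])
im=cv2.imread('pics/tc.png');cv2.imwrite('pics/tc.png',cv2.resize(c[142:292,330:470],None,fx=4,fy=4,interpolation=cv2.INTER_CUBIC))
E
```

```text
(no output)
```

View pics/tc.png

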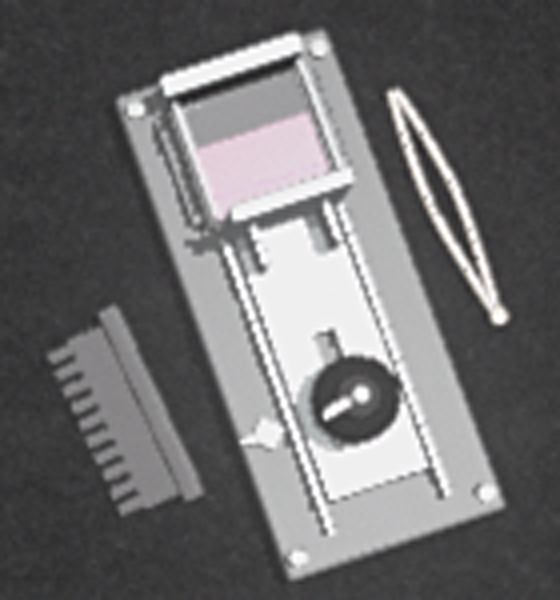

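```bash
python3 - <<'E'
from h import *
c=load('top')
def P(u,v,z): return ray_z(c,330+u/4-.375,142+v/4-.375,z)
K=[P(*p,.015) for p in[(119,98),(325,30),(507,505),(289,580)]]
K=np.array(K);print(K.round(4));ctr=K.mean(0)
print('len',np.linalg.norm(K[0]-K[3]),np.linalg.norm(K[1]-K[2]),np.linalg.norm(K[0]-K[1]),np.linalg.norm(K[2]-K[3]))
d=(K[0]+K[1]-K[2]-K[3]);th=np.arctan2(d[1],d[0]);print('ctr',ctr,'th',np.degrees(th))
R=np.array([[np.cos(th),-np.sin(th)],[np.sin(th),np.cos(th)]])
nut=ctr[:2]+R@[-.055,0];print('nut pred',nut)
n=P(355,399,.047);print('nut seen',n)
b0,b1=P(363,394,.049),P(320,417,.049);bd=b1-b0
print('ptr',P(284,431,.017),'pred',ctr[:2]+R@[-.055,.032])
print('bar ang rel +y deg',np.degrees(np.arctan2(bd[1],bd[0])-th)-90)
jt=[P(235,217,.067),P(352,180,.067),P(350,172,.067)]
print('jaw top',np.round(jt,4),[R.T@(j[:2]-ctr[:2]) for j in jt])
print([R.T@(P(u,v,z)[:2]-ctr[:2]) for u,v,z in[(165,85,.041),(300,40,.041),(200,500,.01),(110,308,.01),(500,318,.005),(395,92,.005)]])
E
```

```text
[[ 0.6633 -0.1027  0.015 ]
 [ 0.6954 -0.2037  0.015 ]
 [ 0.4617 -0.2808  0.015 ]
 [ 0.4279 -0.1771  0.015 ]]
len 0.24691753821351017 0.24610774780089573 0.10596378245759207 0.10901863001127242
ctr [ 0.56209859 -0.19105381  0.015     ] th 17.906017516929396
nut pred [ 0.50976268 -0.20796392]
nut seen [ 0.50868991 -0.20606639  0.047     ]
ptr [ 0.49840125 -0.17688978  0.017     ] pred [ 0.49992407 -0.17751393]
bar ang rel +y deg 9.35644311062481
jaw top [[ 0.5906 -0.1514  0.067 ]
 [ 0.6069 -0.2053  0.067 ]
 [ 0.6107 -0.2045  0.067 ]] [array([0.03933971, 0.02894494]), array([ 0.03827307, -0.0272962 ]), array([ 0.04209533, -0.02772291])]
[array([0.11540322, 0.03407817]), array([ 0.11527966, -0.03362204]), array([-0.07393514,  0.0808368 ]), array([0.02769361, 0.09073267]), array([-0.0370288 , -0.08576899]), array([ 0.08492854, -0.077012  ])]
```

```bash
cat >> h.py <<'E'
TH=np.radians(17.9); NUT=np.array([.5093,-.207]); CTR=np.array([.5621,-.1911])
RC=np.array([[np.cos(TH),-np.sin(TH)],[np.sin(TH),np.cos(TH)]])
def st():
    s=get_state();R=cv2.Rodrigues(np.array(s['tool_rot'],float))[0];p=np.array(s['tool_pos'])
    print('t',round(s['time'],2),'p',p.round(4),'cl rel nut mm',(1e3*RC.T@(p[:2]-NUT)).round(1),'F cl',(RC.T@s['force'][:2]).round(2),'fz',round(s['force'][2],2),'gap',round(s['finger_gap'],4),'q6',round(s['qpos'][5],2))
    return s,R,p
E
python3 - <<'E'
from h import *
s,R,p=st();print(R.round(3))
print('yaw toolx deg',np.degrees(np.arctan2(R[1,0],R[0,0])))
t=np.array([*(NUT+RC@[-.06,0]),.2]);print('tool shift',(R.T@(t-p)).round(4))
E
```

```text
t 0.1 p [0.2543 0.5152 0.2495] cl rel nut mm [-20.6 765.6] F cl [-0.28  0.09] fz 0.46 gap 0.0857 q6 -0.21
[[ 0.897 -0.001  0.443]
 [-0.443 -0.001  0.897]
 [-0.    -1.    -0.002]]
yaw toolx deg -26.286558993320273
tool shift [ 0.5054  0.0502 -0.5763]
```

Emit:
drive_tool(commands="0.0316 0.003 -0.036 0;0.0316 0.003 -0.036 0;0.0316 0.003 -0.036 0;0.0316 0.003 -0.036 0;0.0316 0.003 -0.036 0;0.0316 0.003 -0.036 0;0.0316 0.003 -0.036 0;0.0316 0.003 -0.036 0", hand=0)

```text
time: 0.9
tool_pos: [0.3536, 0.1437, 0.2261]
tool_rot: [-1.541, 0.359, -0.36]
force: [1.9, -0.1, 0.7]
finger_gap: 0.0
```

Emit:
drive_tool(commands="0.0316 0.003 -0.036 0;0.0316 0.003 -0.036 0;0.0316 0.003 -0.036 0;0.0316 0.003 -0.036 0;0.0316 0.003 -0.036 0;0.0316 0.003 -0.036 0;0.0316 0.003 -0.036 0;0.0316 0.003 -0.036 0")

```text
time: 1.7
tool_pos: [0.4528, -0.2268, 0.2018]
tool_rot: [-1.54, 0.361, -0.36]
force: [1.3, 0.3, 0.3]
finger_gap: 0.0002
```

Emit:
drive_tool(commands="0 0 0 5.73;0 0 0 5.73;0 0 0 5.73;0 0 0 5.73;0 0 0 5.73;0 0 0 5.73;0 0 0 5.73;0 0 0 5.73")

```text
time: 2.5
tool_pos: [0.4526, -0.2246, 0.2018]
tool_rot: [-1.339, 0.98, -0.979]
force: [0.2, -0.8, -0.1]
finger_gap: -0.0001
```

```bash
python3 - <<'E'
from h import *
s,R,p=st();print(R.round(3),s['qpos'].round(2));cap('wrist','w1')
E
```

```text
t 2.5 p [ 0.4526 -0.2246  0.2018] cl rel nut mm [-59.4   0.7] F cl [-0.08 -0.81] fz -0.08 gap -0.0001 q6 -1.0
[[ 0.303 -0.001  0.953]
 [-0.953  0.001  0.303]
 [-0.001 -1.    -0.001]] [-0.7   0.08  1.83 -0.    1.24 -1.  ]
```

View pics/w1.png

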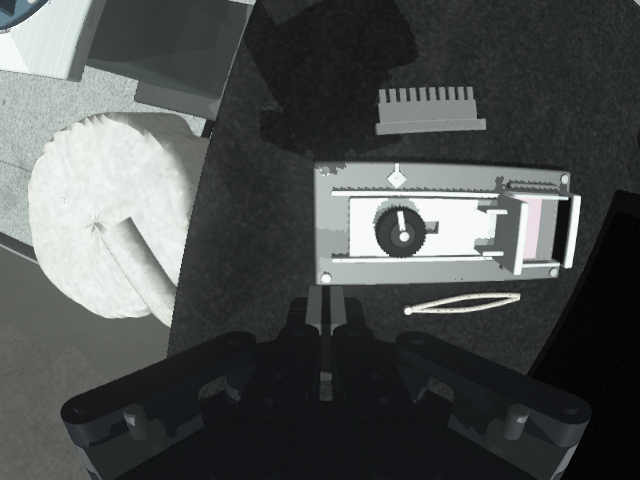

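The shut fingertips are at (325,285). The nut is at (400,231) with its bar pointing up towards the pointer at (397,187), and the clamp axis is aligned with the image rows. Next, the fingertip cross-section from depth.

```bash
cat >> h.py <<'E'
def wpts(c):
    K=c['camera_matrix'];v,u=np.mgrid[:480,:640];x=(u-K[0,2])/K[0,0];y=(v-K[1,2])/K[1,1];r=np.hypot(x,y)+1e-9
    z=c['depth'];k=np.tan(np.minimum(r,1.5))/r
    P=np.stack([x*k*z,y*k*z,z],-1);T=c['T_tool_cam'];return P@T[:3,:3].T+T[:3,3]
E
python3 - <<'E'
from h import *
c=load('wrist');print(c['T_tool_cam'].round(3));P=wpts(c);d=c['depth']>0
for lo in np.arange(-.05,.022,.006):
    m=d&(P[...,1]>lo)&(P[...,1]<lo+.006)&(abs(P[...,0])<.05)&(abs(P[...,2])<.06)
    if m.any(): q=P[m]*1e3;print((lo*1e3).round(),m.sum(),'x',q[:,0].min().round(1),q[:,0].max().round(1),'z',np.percentile(q[:,2],[0,2,98,100]).round(1))
R=cv2.Rodrigues(np.array(get_state()['tool_rot']))[0];p=np.array(get_state()['tool_pos'])
for u,v in[(404,237),(401,212),(397,187),(400,231),(507,225),(519,225)]:
    w=R@P[v,u]+p;print((u,v),w.round(4),(1e3*RC.T@(w[:2]-NUT)).round(1))
W=P@R.T+p;m=d&(W[...,2]>.042)&(W[...,2]<.056)&(np.hypot(W[...,0]-NUT[0],W[...,1]-NUT[1])<.035)
q=(W[m][:,:2]-NUT)@RC*1e3;print('nut top',q.min(0),q.max(0),cv2.minEnclosingCircle(q.astype(np.float32)))
E
```

```text
[[-0.     0.966  0.259 -0.066]
 [-0.001 -0.259  0.966 -0.123]
 [ 1.     0.     0.001  0.   ]
 [ 0.     0.     0.     1.   ]]
-50.0 3697 x -18.1 8.5 z [-49.5 -44.4  45.1  51. ]
-44.0 2725 x -16.3 8.7 z [-43.7 -40.3  41.   44.4]
-38.0 4965 x -15.1 8.8 z [-38.4 -35.3  36.2  41. ]
-32.0 2543 x -14.3 12.0 z [-34.9 -31.4  32.1  35.2]
-26.0 929 x -14.2 7.2 z [-28.1 -24.   25.3  30.9]
-20.0 912 x -12.4 11.7 z [-16.   -5.9   6.7  11.8]
-14.0 382 x -11.7 -6.6 z [-13.1 -12.4  13.2  13.9]
-8.0 512 x -11.9 -6.0 z [-13.1 -12.6  13.5  13.9]
-2.0 520 x -11.7 -6.0 z [-13.3 -12.7  13.5  14. ]
4.0 454 x -11.8 -6.2 z [-13.3 -12.8  13.5  14.1]
10.0 258 x -11.7 -6.4 z [-11.5 -10.8  11.8  13.1]
16.0 2 x -10.6 -10.6 z [-5.  -4.8  4.4  4.6]
(404, 237) [ 0.5107 -0.2084  0.0534] [ 0.9 -1.8]
(401, 212) [ 0.5028 -0.1913  0.0499] [-1.4 16.9]
(397, 187) [ 0.5009 -0.1758  0.0157] [ 1.6 32.3]
(400, 231) [ 0.5071 -0.2055  0.05  ] [-1.7  2.1]
(507, 225) [ 0.5954 -0.1728  0.0456] [92.5  6.1]
(519, 225) [ 0.5942 -0.1685  0.0659] [92.6 10.6]
nut top [-19.38565076 -21.31660896] [21.1450015  19.30563255] ((0.8530759215354919, -0.8684841990470886), 20.578739166259766)
```

Emit:
drive_tool(commands="-0.0009 0.0195 0.0022 0;-0.0009 0.0195 0.0022 0;-0.0009 0.0195 0.0022 0;-0.0009 0.0195 0.0022 0;-0.0009 0.0195 0.0022 0;-0.0009 0.0195 0.0022 0;-0.0009 0.0195 0.0022 0;-0.0009 0.0190 0.0022 0")

```text
time: 3.35
tool_pos: [0.4672, -0.2123, 0.0457]
tool_rot: [-1.341, 0.975, -0.974]
force: [-0.3, -0.6, -0.1]
finger_gap: 0.0005
```

Emit:
drive_tool(commands="0 0 0.002 0;0 0 0.002 0;0 0 0.002 0;0 0 0.001 0;0 0 0.001 0;0 0 0.0 0;0 0 0 0;0 0 0 0")

```text
time: 4.15
tool_pos: [0.475, -0.2101, 0.0469]
tool_rot: [-1.341, 0.976, -0.976]
force: [0.2, -0.6, -0.4]
finger_gap: -0.0001
```

```bash
python3 - <<'E'
from h import *
st()
c=load('wrist');P=wpts(c)*1e3;m=(P[...,1]>-8)&(P[...,1]<6)&(abs(P[...,0])<20)&(abs(P[...,2])<20)
for z in range(-14,15,2):
    k=m&(abs(P[...,2]-z)<1)
    if k.any():print(z,P[k][:,0].min().round(1),end=' ')
E
```

```text
t 4.15 p [ 0.475  -0.2101  0.0469] cl rel nut mm [-33.6   7.6] F cl [-0.02 -0.61] fz -0.38 gap -0.0001 q6 -0.96
-14 -7.4 -12 -8.2 -10 -7.7 -8 -7.8 -6 -11.5 -4 -11.6 -2 -11.9 0 -11.6 2 -11.7 4 -11.8 6 -11.7 8 -7.5 10 -7.4 12 -8.0 14 -7.7
```

Emit:
drive_tool(commands="0 0 0.0005 0;0 0 0.0005 0;0 0 0.0005 0;0 0 0.0005 0;0 0 0 0;0 0 0.0 0;0 0 0 0;0 0 0 0")

```text
time: 4.95
tool_pos: [0.4768, -0.2095, 0.0468]
tool_rot: [-1.341, 0.977, -0.976]
force: [-2.7, -0.2, 0.2]
finger_gap: -0.0001
```

```bash
python3 - <<'E'
from h import *
st()
E
```

```text
t 4.95 p [ 0.4768 -0.2095  0.0468] cl rel nut mm [-31.7   7.6] F cl [-2.65  0.65] fz 0.18 gap -0.0001 q6 -0.95
```

```bash
cat >> h.py <<'E'
NUT=NUT+RC@[.001,-.0008]
V=1e-3*np.array([(13.7,7.8),(7,11.7),(-7,11.7),(-13.7,7.8),(-13.7,-7.8),(-7,-11.7),(7,-11.7),(13.7,-7.8)])
def rollpath(Rp=.018,R0=.02,start=np.pi,turn=14.):
    # finger-centre path rel nut (tool-aligned axes: X=tool z, Y=-tool x) and nut angle, anticlockwise from n=start
    pts=[];ang=[];a=0
    N=7200;prev=None
    for n in start+np.linspace(0,4*np.pi,2*N):
        d=np.array([np.cos(n),np.sin(n)]);v=V[np.argmin(np.round(V@d,9))];c=Rp*d-v
        if prev is not None: a+= (np.linalg.norm(v-prev[1])/R0)+ (n-prev[0])
        pts.append(c);ang.append(a);prev=(n,v)
        if a>turn: break
    return np.array(pts),np.array(ang)
def resample(pts,ang,step):
    s=np.r_[0,np.cumsum(np.linalg.norm(np.diff(pts,axis=0),axis=1))]
    t=np.arange(0,s[-1],step);return np.c_[np.interp(t,s,pts[:,0]),np.interp(t,s,pts[:,1])],np.interp(t,s,ang)
def toolrel():
    s=get_state();R=cv2.Rodrigues(np.array(s['tool_rot'],float))[0];d=R.T@np.r_[np.array(s['tool_pos'])[:2]-NUT,0]
    return np.array([d[2],-d[0]])
def rows(P,cur):
    c=np.round(cur,4);out=[]
    for p in P:
        dx=np.round(p-c,4);c=c+dx;out.append(f'{-dx[1]:.4f} 0 {dx[0]:.4f} 0')
    for i in range(0,len(out),8):print(';'.join(out[i:i+8]))
E
python3 - <<'E'
from h import *
cur=toolrel();print(cur)
p,a=rollpath(start=np.pi-.01);P,A=resample(p,a,.0042)
i=np.where((P[:,1]<cur[1]-.002))[0][0];print(P[:4],A[-1])
print(len(P[i:]),A[i+7::8]-A[i]);rows(P[i:],cur)
E
```

```text
[-0.0326992   0.00840187]
[[-0.0316991  0.00798  ]
 [-0.0317     0.00378  ]
 [-0.0317    -0.00042  ]
 [-0.0317    -0.00462  ]] 14.226410961416333
64 [ 1.56901753  3.31483744  5.13843516  6.91843519  8.66425511 10.48785283
 12.26785286 14.01542846]
0.0046 0 0.0010 0;0.0042 0 0.0000 0;0.0042 0 0.0000 0;0.0042 0 0.0000 0;0.0041 0 0.0008 0;0.0039 0 0.0016 0;0.0034 0 0.0025 0;0.0026 0 0.0032 0
0.0022 0 0.0036 0;0.0021 0 0.0037 0;0.0017 0 0.0038 0;0.0008 0 0.0041 0;0.0001 0 0.0042 0;-0.0000 0 0.0042 0;-0.0000 0 0.0042 0;-0.0001 0 0.0042 0
-0.0008 0 0.0041 0;-0.0017 0 0.0038 0;-0.0021 0 0.0036 0;-0.0021 0 0.0037 0;-0.0027 0 0.0032 0;-0.0034 0 0.0025 0;-0.0038 0 0.0016 0;-0.0042 0 0.0008 0
-0.0042 0 -0.0000 0;-0.0042 0 -0.0000 0;-0.0042 0 -0.0000 0;-0.0042 0 -0.0000 0;-0.0041 0 -0.0005 0;-0.0039 0 -0.0015 0;-0.0035 0 -0.0023 0;-0.0029 0 -0.0031 0
-0.0022 0 -0.0036 0;-0.0021 0 -0.0036 0;-0.0019 0 -0.0038 0;-0.0010 0 -0.0040 0;-0.0001 0 -0.0042 0;0.0000 0 -0.0042 0;0.0000 0 -0.0042 0;0.0000 0 -0.0042 0
0.0006 0 -0.0042 0;0.0016 0 -0.0039 0;0.0021 0 -0.0036 0;0.0021 0 -0.0036 0;0.0025 0 -0.0034 0;0.0033 0 -0.0026 0;0.0037 0 -0.0019 0;0.0041 0 -0.0009 0
0.0042 0 -0.0001 0;0.0042 0 0.0000 0;0.0042 0 0.0000 0;0.0042 0 0.0000 0;0.0042 0 0.0003 0;0.0040 0 0.0013 0;0.0036 0 0.0022 0;0.0029 0 0.0029 0
0.0023 0 0.0036 0;0.0021 0 0.0036 0;0.0020 0 0.0037 0;0.0012 0 0.0040 0;0.0003 0 0.0042 0;-0.0000 0 0.0042 0;-0.0000 0 0.0042 0;-0.0000 0 0.0042 0
```

Emit:
drive_tool(commands="0.0046 0 0.0010 0;0.0042 0 0.0000 0;0.0042 0 0.0000 0;0.0042 0 0.0000 0;0.0041 0 0.0008 0;0.0039 0 0.0016 0;0.0034 0 0.0025 0;0.0026 0 0.0032 0")

```text
time: 5.75
tool_pos: [0.4957, -0.2368, 0.0468]
tool_rot: [-1.341, 0.976, -0.977]
force: [-1.6, -1.3, 0.7]
finger_gap: -0.0
```

Emit:
drive_tool(commands="0.0022 0 0.0036 0;0.0021 0 0.0037 0;0.0017 0 0.0038 0;0.0008 0 0.0041 0;0.0001 0 0.0042 0;0 0 0.0042 0;0 0 0.0042 0;-0.0001 0 0.0042 0")

```text
time: 6.55
tool_pos: [0.5282, -0.233, 0.0469]
tool_rot: [-1.341, 0.976, -0.977]
force: [-0.5, -2.0, 0.7]
finger_gap: -0.0003
```

```bash
python3 - <<'E'
from h import *
st();print(toolrel());c=cap('wrist');cv2.imwrite('pics/w2.png',cv2.resize(c['color'][100:400,240:560,::-1],None,fx=2,fy=2))
E
```

```text
t 6.55 p [ 0.5282 -0.233   0.0469] cl rel nut mm [  9.  -29.7] F cl [-1.13 -1.77] fz 0.74 gap -0.0003 q6 -0.93
[ 0.00901827 -0.02971778]
```

View pics/w2.png

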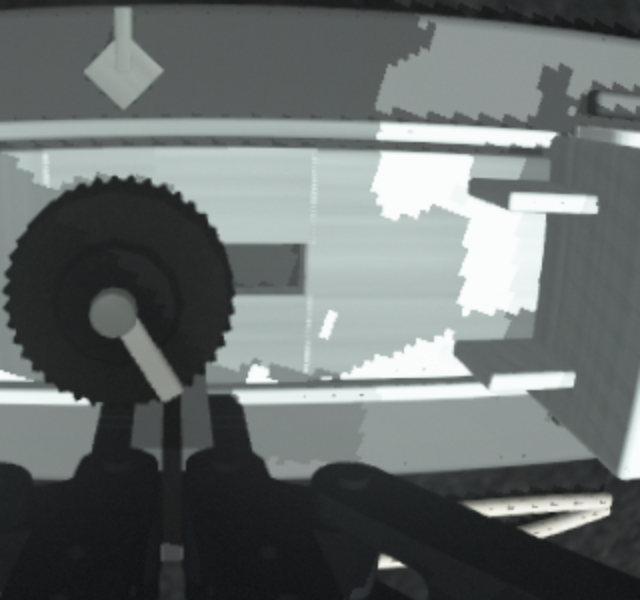

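The bar now points lower right, from (113,313) to (172,390). That is about 3.7 rad, so it's rolling without slip. I'll press about 1 mm deeper and continue.

```bash
python3 - <<'E'
from h import *
c=load('wrist');P=wpts(c);s=get_state();R=cv2.Rodrigues(np.array(s['tool_rot']))[0];p=np.array(s['tool_pos'])
for u,v in[(113,313),(172,390),(124,330)]:
    w=R@P[v//2+100,u//2+240]+p;print(w.round(4),(1e3*RC.T@(w[:2]-NUT)).round(1))
cur=toolrel()
p,a=rollpath(Rp=.0168,start=np.pi-.01);P,A=resample(p,a,.0042)
i=np.argmin(np.linalg.norm(P[:40]-cur,axis=1))+1
print(A[i+7::8]-A[i-1]);rows(P[i:],cur)
E
```

```text
[ 0.5106 -0.2065  0.0548] [0.4 0.9]
[ 0.5243 -0.2175  0.0523] [ 10.1 -13.8]
[ 0.5133 -0.2087  0.055 ] [ 2.3 -2.1]
[1.89998769 3.74702563 5.57043022 7.44256405 9.28962844]
-0.0027 0 0.0047 0;-0.0021 0 0.0037 0;-0.0021 0 0.0036 0;-0.0024 0 0.0035 0;-0.0032 0 0.0027 0;-0.0038 0 0.0019 0;-0.0041 0 0.0008 0;-0.0041 0 0.0001 0
-0.0042 0 -0.0000 0;-0.0042 0 -0.0000 0;-0.0042 0 -0.0000 0;-0.0042 0 -0.0005 0;-0.0039 0 -0.0014 0;-0.0035 0 -0.0024 0;-0.0027 0 -0.0032 0;-0.0021 0 -0.0036 0
-0.0021 0 -0.0037 0;-0.0018 0 -0.0038 0;-0.0007 0 -0.0041 0;0.0000 0 -0.0042 0;0.0000 0 -0.0042 0;0.0000 0 -0.0042 0;0.0001 0 -0.0042 0;0.0010 0 -0.0041 0
0.0020 0 -0.0037 0;0.0021 0 -0.0036 0;0.0022 0 -0.0036 0;0.0030 0 -0.0029 0;0.0036 0 -0.0022 0;0.0040 0 -0.0012 0;0.0042 0 -0.0002 0;0.0042 0 0.0000 0
0.0042 0 0.0000 0;0.0042 0 0.0000 0;0.0042 0 0.0002 0;0.0040 0 0.0012 0;0.0036 0 0.0021 0;0.0029 0 0.0030 0;0.0023 0 0.0035 0;0.0021 0 0.0036 0
0.0019 0 0.0038 0;0.0011 0 0.0040 0;0.0001 0 0.0042 0;-0.0000 0 0.0042 0;-0.0000 0 0.0042 0
```

Emit:
drive_tool(commands="-0.0027 0 0.0047 0;-0.0021 0 0.0037 0;-0.0021 0 0.0036 0;-0.0024 0 0.0035 0;-0.0032 0 0.0027 0;-0.0038 0 0.0019 0;-0.0041 0 0.0008 0;-0.0041 0 0.0001 0")

```text
time: 7.4
tool_pos: [0.5409, -0.2027, 0.0473]
tool_rot: [-1.34, 0.975, -0.977]
force: [5.7, -0.6, 4.7]
finger_gap: 0.0001
```

Emit:
drive_tool(commands="-0.0042 0 0 0;-0.0042 0 0 0;-0.0042 0 0 0;-0.0042 0 -0.0005 0;-0.0039 0 -0.0014 0;-0.0035 0 -0.0024 0;-0.0027 0 -0.0032 0;-0.0021 0 -0.0036 0")

```text
time: 8.2
tool_pos: [0.5194, -0.1783, 0.0462]
tool_rot: [-1.341, 0.978, -0.974]
force: [1.8, 2.9, 1.4]
finger_gap: 0.0001
```

```bash
python3 - <<'E'
from h import *
st();print(toolrel())
E
```

```text
t 8.2 p [ 0.5194 -0.1783  0.0462] cl rel nut mm [17.4 25. ] F cl [2.66 2.24] fz 1.37 gap 0.0001 q6 -0.86
[0.01744158 0.0250116 ]
```

Emit:
drive_tool(commands="-0.0016 0 -0.0039 0;-0.0016 0 -0.0039 0;-0.0007 0 -0.0041 0;0 0 -0.0042 0;0 0 -0.0042 0;0 0 -0.0042 0;0.0001 0 -0.0042 0;0.0010 0 -0.0041 0")

```text
time: 9.0
tool_pos: [0.4877, -0.1865, 0.0467]
tool_rot: [-1.341, 0.977, -0.975]
force: [-1.4, 3.0, 3.6]
finger_gap: -0.0001
```

Emit:
drive_tool(commands="0.0020 0 -0.0037 0;0.0021 0 -0.0036 0;0.0022 0 -0.0036 0;0.0030 0 -0.0029 0;0.0036 0 -0.0022 0;0.0040 0 -0.0012 0;0.0042 0 -0.0002 0;0.0042 0 0 0")

```text
time: 9.8
tool_pos: [0.4798, -0.2167, 0.0468]
tool_rot: [-1.341, 0.976, -0.977]
force: [-4.9, -0.6, 2.3]
finger_gap: -0.0
```

```bash
python3 - <<'E'
from h import *
st();print(toolrel());c=cap('wrist');cv2.imwrite('pics/w3.png',cv2.resize(c['color'][100:400,240:560,::-1],None,fx=2,fy=2))
E
```

```text
t 9.8 p [ 0.4798 -0.2167  0.0468] cl rel nut mm [-32.    0.6] F cl [-4.82  0.95] fz 2.32 gap -0.0 q6 -0.96
[-0.03203585  0.00060759]
```

View pics/w3.png

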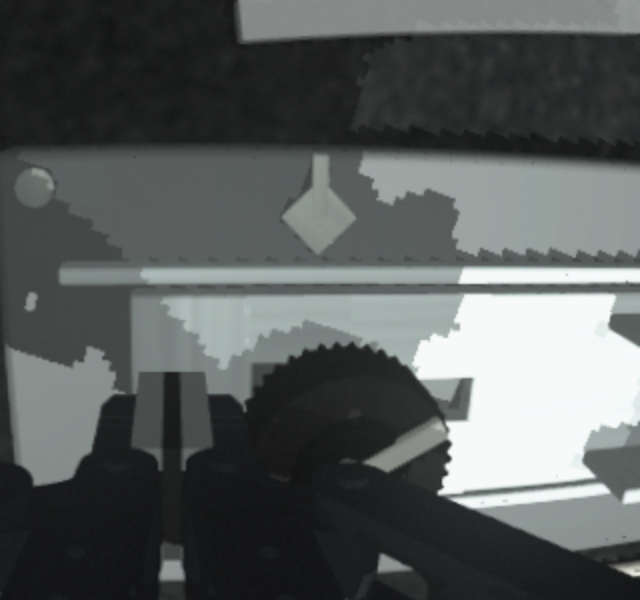

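```bash
python3 - <<'E'
from h import *
c=load('wrist');P=wpts(c);s=get_state();R=cv2.Rodrigues(np.array(s['tool_rot']))[0];p=np.array(s['tool_pos'])
q=[]
for u,v in[(440,430),(381,468),(410,450),(350,355)]:
    w=R@P[v//2+100,u//2+240]+p;print(w.round(4),(1e3*RC.T@(w[:2]-NUT)).round(1));q.append(RC.T@(w[:2]-NUT))
d=q[0]-q[1];print(np.degrees(np.arctan2(d[1],d[0]))-90)
cur=toolrel()
p,a=rollpath(Rp=.0168,start=np.pi-.01);P,A=resample(p,a,.002)
i=np.argmin(np.linalg.norm(P[:20]-cur,axis=1))+1
print(A[i:i+16]-A[i-1]);rows(P[i:i+16],cur)
E
```

```text
[ 0.5233 -0.1942  0.056 ] [16.3  8.7]
[ 0.5164 -0.205   0.0541] [6.4 0.5]
[ 0.5198 -0.1996  0.0553] [11.2  4.6]
[ 0.5066 -0.1895  0.042 ] [ 1.9 18.3]
-50.54059891026944
[0.10001789 0.20003577 0.30005366 0.40220343 0.52125105 0.64029867
 0.7593463  0.87839392 0.99744154 1.11648917 1.23553679 1.35458441
 1.46694727 1.56698323 1.66701918 1.76705514]
0.0019 0 0.0014 0;0.0020 0 0.0000 0;0.0020 0 0.0000 0;0.0020 0 0.0000 0;0.0020 0 0.0001 0;0.0020 0 0.0004 0;0.0019 0 0.0006 0;0.0018 0 0.0009 0
0.0017 0 0.0010 0;0.0016 0 0.0013 0;0.0014 0 0.0014 0;0.0012 0 0.0016 0;0.0011 0 0.0017 0;0.0010 0 0.0017 0;0.0010 0 0.0017 0;0.0010 0 0.0017 0
```

Emit:
drive_tool(commands="0.0020 0 0.0004 0;0.0020 0 0 0;0.0020 0 0 0;0.0020 0 0 0;0.0020 0 0.0001 0;0.0020 0 0.0004 0;0.0019 0 0.0006 0;0.0018 0 0.0009 0")

```text
time: 10.65
tool_pos: [0.4871, -0.2309, 0.047]
tool_rot: [-1.342, 0.976, -0.977]
force: [-4.2, -2.2, 1.4]
finger_gap: -0.0004
```

Emit:
drive_tool(commands="0.0006 0 -0.0014 0;0.0010 0 -0.0022 0;0.0010 0 -0.0030 0;0 0 -0.005 0;0 0 -0.005 0;0 0 -0.005 0;0 -0.01 -0.005 0;0 -0.01 0 0")

```text
time: 11.45
tool_pos: [0.4616, -0.2407, 0.0673]
tool_rot: [-1.341, 0.978, -0.976]
force: [-0.2, 0.1, 0.2]
finger_gap: -0.0
```

```bash
python3 - <<'E'
from h import *
st();print(toolrel());c=cap('wrist');cv2.imwrite('pics/w4.png',cv2.resize(c['color'][100:400,280:600,::-1],None,fx=2,fy=2))
E
```

```text
t 11.45 p [ 0.4616 -0.2407  0.0673] cl rel nut mm [-56.7 -16.7] F cl [-0.15  0.1 ] fz 0.23 gap -0.0 q6 -1.02
[-0.0567239  -0.01671865]
```

View pics/w4.png

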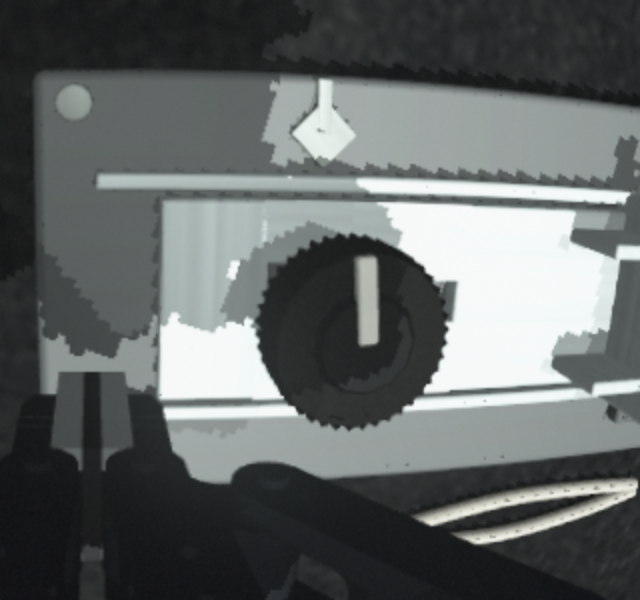

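The bar, from (369,345) to (367,258), points almost exactly at clamp +y. I'll compute its angle.

```bash
python3 - <<'E'
from h import *
c=load('wrist');P=wpts(c);s=get_state();R=cv2.Rodrigues(np.array(s['tool_rot']))[0];p=np.array(s['tool_pos'])
q=[]
for u,v in[(367,260),(368,300),(369,343),(323,163),(300,330)]:
    w=R@P[v//2+100,u//2+280]+p;print(w.round(4),(1e3*RC.T@(w[:2]-NUT)).round(1));q.append(RC.T@(w[:2]-NUT))
d=q[0]-q[2];print(np.degrees(np.arctan2(d[1],d[0]))-90)
# full segmentation: bright pts on nut top
W=P@R.T+p;L=(W[...,:2]-NUT)@RC
m=(W[...,2]>.05)&(W[...,2]<.066)&(np.hypot(L[...,0],L[...,1])<.021)&(c['color'].mean(-1)>130)
x=L[m];print(m.sum(),x.mean(0),np.degrees(np.arctan2(*np.linalg.svd(x-x.mean(0),full_matrices=False)[2][0][::-1]))-90)
k=(W[...,2]>.045)&(W[...,2]<.066)&(np.hypot(L[...,0],L[...,1])<.03);print('z med',np.median(W[k][:,2]),cv2.minEnclosingCircle((L[k]*1e3).astype(np.float32)))
# shift toward jaw push: face 46 mm in clamp x
m=(W[...,2]>.06)&(W[...,2]<.075)&(L[...,0]>.07)&(L[...,0]<.11);print('jaw top x',np.percentile(L[m][:,0],[2,50,98]),m.sum())
print(toolrel())
E
```

```text
[ 0.5033 -0.1918  0.0588] [-2.1 17.1]
[ 0.5075 -0.1993  0.0575] [-0.3  8.7]
[ 0.5113 -0.2074  0.0572] [ 0.8 -0.2]
[ 0.5013 -0.1768  0.0184] [ 0.7 32. ]
[ 0.4969 -0.2096  0.056 ] [-13.7   2.1]
9.492442278564113
418 [5.87944131e-05 8.33306523e-03] -167.0672086371129
z med 0.05499154585945489 ((1.0500367879867554, -1.6422526836395264), 20.963119506835938)
jaw top x [0.09162101 0.09325644 0.09911877] 1460
[-0.05550983 -0.01806216]
```

The nut is about 10° past the mark (≈12.75 rad). That's inside the band, but I'll nudge it back about 0.17 rad to line up properly.

Emit:
drive_tool(commands="-0.004 0.005 0.0039 0;-0.004 0.005 0.0039 0;-0.004 0.005 0.0039 0;-0.004 0.005 0.0039 0;0 0 0.0035 0;0 0 0.0025 0;0 0 0.0012 0;0 0 0.0012 0")

```text
time: 12.3
tool_pos: [0.4799, -0.2181, 0.0466]
tool_rot: [-1.341, 0.977, -0.975]
force: [-3.3, -1.0, -0.0]
finger_gap: -0.0002
```

Emit:
drive_tool(commands="0 0 0 0;-0.0012 0 0 0;-0.0012 0 0 0;-0.0010 0 0 0;0 0 0 0;0 0 0 0;0 0 -0.003 0;0 0 -0.005 0")

```text
time: 13.1
tool_pos: [0.4725, -0.2176, 0.0473]
tool_rot: [-1.34, 0.975, -0.978]
force: [0.8, -0.4, -0.4]
finger_gap: -0.0002
```

Emit:
drive_tool(commands="0 0 -0.005 0;0 0 -0.005 0;0 -0.005 -0.005 0;0.004 -0.005 0 0;0.004 -0.005 0 0;0.004 -0.005 0 0;0.003 0 0 0;0 0 0 0")

```text
time: 13.9
tool_pos: [0.4625, -0.2369, 0.0671]
tool_rot: [-1.341, 0.976, -0.977]
force: [0.0, 0.4, -0.0]
finger_gap: 0.0003
```

```bash
python3 - <<'E'
from h import *
st();c=cap('wrist');cv2.imwrite('pics/w5.png',cv2.resize(c['color'][100:400,280:600,::-1],None,fx=2,fy=2));print(toolrel())
E
```

```text
t 13.9 p [ 0.4625 -0.2369  0.0671] cl rel nut mm [-54.8 -13.2] F cl [0.13 0.39] fz -0.04 gap 0.0003 q6 -1.01
[-0.05491575 -0.01274281]
```

View pics/w5.png

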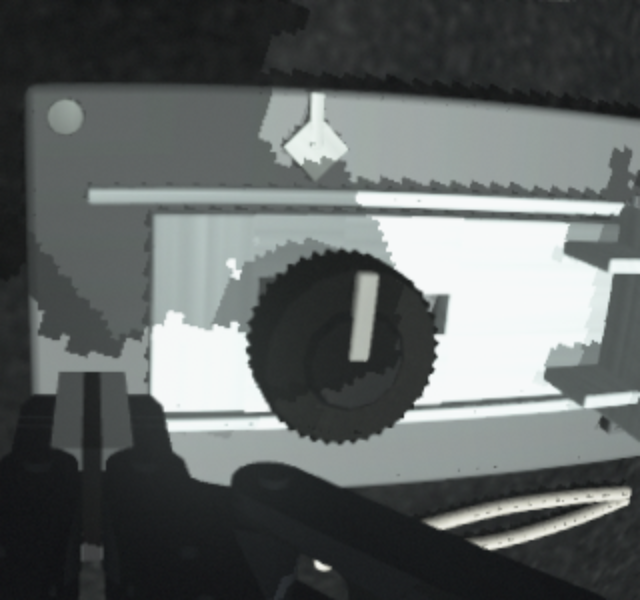

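The bar now runs from (359,360) to (368,275), turned about 7° clockwise, so it's in line. Next is the move over to the jaw's tray side.

Emit:
drive_tool(commands="0 -0.015 0 0;0 -0.015 0 0;0 -0.015 0 0;-0.0026 0 0.036 0;-0.0026 0 0.036 0;-0.0026 0 0.036 0;-0.0026 0 0.036 0;-0.0026 0 0.036 0")

```text
time: 14.75
tool_pos: [0.6303, -0.1676, 0.1112]
tool_rot: [-1.341, 0.977, -0.976]
force: [0.3, -0.5, 0.7]
finger_gap: 0.0001
```

Emit:
drive_tool(commands="0 0 0 0;0 0 0 0;0 0.012 0 0;0 0.012 0 0;0 0.012 0 0;0 0.011 0 0;0 0 0 0;0 0 0 0")

```text
time: 15.55
tool_pos: [0.629, -0.1687, 0.0643]
tool_rot: [-1.341, 0.977, -0.976]
force: [0.4, -0.1, 0.6]
finger_gap: -0.0002
```

```bash
python3 - <<'E'
from h import *
s,R,p=st();print(toolrel())
c=load('wrist')
E
```

```text
t 15.55 p [ 0.629  -0.1687  0.0643] cl rel nut mm [124.7   0.5] F cl [ 0.37 -0.2 ] fz 0.57 gap -0.0002 q6 -0.76
[0.12468318 0.00057282]
```

Emit:
drive_tool(commands="0 0 -0.0025 0;0 0 -0.0025 0;0 0 -0.0025 0;0 0 -0.0025 0;0 0 -0.003 0;0 0 -0.003 0;0 0 -0.003 0;0 0 -0.003 0")

```text
time: 16.35
tool_pos: [0.6086, -0.1755, 0.0651]
tool_rot: [-1.34, 0.976, -0.977]
force: [2.4, 1.4, 0.6]
finger_gap: -0.0001
```

Emit:
drive_tool(commands="0 0 -0.003 0;0 0 -0.003 0;0 0 -0.003 0;0 0 -0.003 0;0 0 -0.003 0;0 0 -0.002 0;0 0 0 0;0 0 0 0")

```text
time: 17.15
tool_pos: [0.5919, -0.1807, 0.0646]
tool_rot: [-1.341, 0.977, -0.976]
force: [2.0, -0.3, 1.0]
finger_gap: -0.0001
```

```bash
python3 - <<'E'
from h import *
st()
E
```

```text
t 17.15 p [ 0.5919 -0.1807  0.0646] cl rel nut mm [85.7  0.4] F cl [ 1.81 -0.85] fz 1.02 gap -0.0001 q6 -0.8
```

Not at the stop yet, so I'll push on gently until the force rises.

Emit:
drive_tool(commands="0 0 -0.001 0;0 0 -0.001 0;0 0 -0.001 0;0 0 -0.0005 0;0 0 0 0;0 0 0 0;0 0 0 0;0 0 0 0")

```text
time: 17.95
tool_pos: [0.5893, -0.1815, 0.0647]
tool_rot: [-1.34, 0.976, -0.977]
force: [5.8, -0.5, -0.8]
finger_gap: 0.0
```

```bash
python3 - <<'E'
from h import *
st()
E
```

```text
t 17.95 p [ 0.5893 -0.1815  0.0647] cl rel nut mm [82.9  0.5] F cl [ 5.34 -2.22] fz -0.77 gap 0.0 q6 -0.8
```

Emit:
drive_tool(commands="0 0 -0.0005 0;0 0 -0.0005 0;0 0 -0.0005 0;0 0 0 0;0 0 0 0;0 0 0 0;0 0 0 0;0 0 0 0")

```text
time: 18.75
tool_pos: [0.589, -0.1816, 0.0648]
tool_rot: [-1.338, 0.974, -0.978]
force: [10.7, 2.8, -4.0]
finger_gap: -0.0002
```

Emit:
drive_tool(commands="0 0 0.003 0;0 0 0.005 0;0 0 0.005 0;0 -0.015 0 0;0 -0.02 0 0;0 -0.025 0 0;0 -0.03 0 0;0 -0.03 0 0")

```text
time: 19.55
tool_pos: [0.5995, -0.1781, 0.1869]
tool_rot: [-1.341, 0.977, -0.976]
force: [0.8, 0.2, -0.7]
finger_gap: 0.0002
```

Emit:
drive_tool(commands="-0.02 0 0.02 0;-0.02 0 0.02 0;-0.02 0 0.02 0;-0.02 0 0.02 0;0 0 0 0;0 0 0 0;0 0 0 0;0 0 0 0")

```text
time: 20.35
tool_pos: [0.6511, -0.0785, 0.1851]
tool_rot: [-1.341, 0.977, -0.978]
force: [-0.5, -0.1, 0.7]
finger_gap: -0.0003
```

```bash
python3 - <<'E'
from h import *
st();c=cap('top');cv2.imwrite('pics/t2.png',cv2.resize(c['color'][142:292,330:470,::-1],None,fx=4,fy=4,interpolation=cv2.INTER_CUBIC))
c=cap('wrist','w6')
E
```

```text
t 20.35 p [ 0.6511 -0.0785  0.1851] cl rel nut mm [173.4  79.5] F cl [-0.53  0.06] fz 0.67 gap -0.0003 q6 -0.61
```

View pics/w6.png

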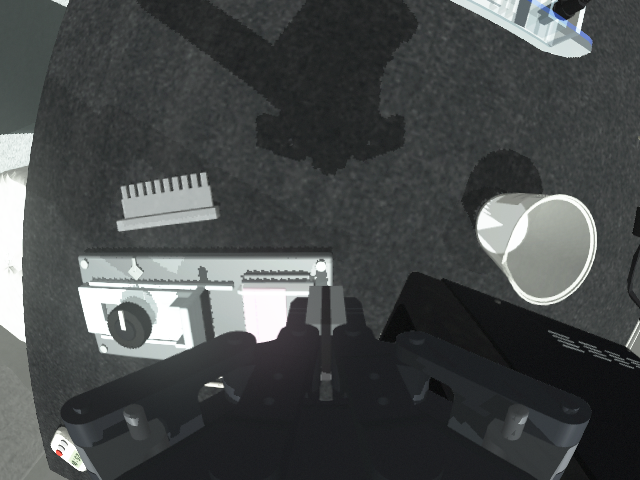

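View pics/t2.png

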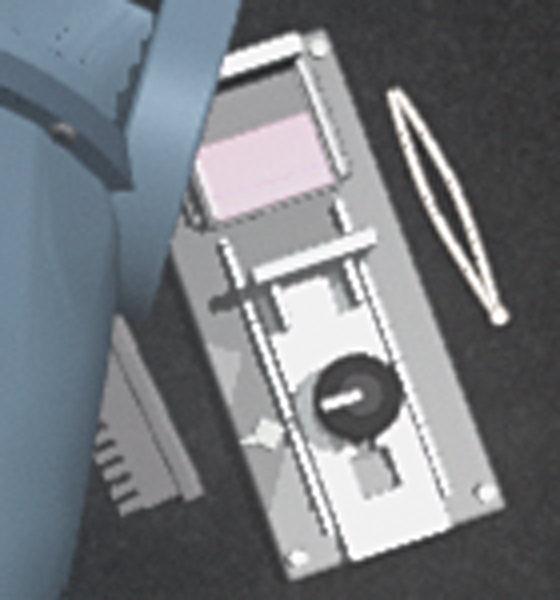

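```bash
python3 - <<'E'
from h import *
c=load('top')
def P(u,v,z): return ray_z(c,330+u/4-.375,142+v/4-.375,z)
b=P(319,408,.056)-P(360,397,.056);print('bar deg',np.degrees(np.arctan2(b[1],b[0])-TH)-90)
for u,v in[(258,280),(376,237)]: print('jaw',1e3*RC.T@(P(u,v,.067)[:2]-CTR))
# sub-pixel: bright pixels on nut top
import numpy as np
g=c['color'].mean(-1);v,u=np.mgrid[:480,:640];W=np.array([ray_z(c,a,d,.056) for a,d in zip(u[225:255,400:440].ravel(),v[225:255,400:440].ravel())])
L=(W[:,:2]-NUT)@RC;gg=g[225:255,400:440].ravel();m=(np.hypot(*L.T)<.016)&(gg>90)
x=L[m];print(m.sum(),x*1e3 if m.sum()<12 else x.mean(0)*1e3);w=gg[m]-80;mu=(x*w[:,None]).sum(0)/w.sum();vt=np.linalg.svd((x-mu)*np.sqrt(w)[:,None])[2][0];print(np.degrees(np.arctan2(vt[1],vt[0]))-90)
E
```

```text
bar deg -3.718930730114053
jaw [ 8.35246339 28.98468345]
jaw [  9.73626175 -28.40323008]
92 [-0.76271366  2.28356547]
-1.6599021365680073
```

```bash
python3 -c "
from h import *
print(job.sign_off())"
```

```text
the job is handed in; nothing more can be done
None
```

I freed the tray clamp and handed the job in at about 20 s of robot time; the sign-off gives no verdict. The shut fingertips rolled about 1.1 times round the knurled rim, anticlockwise. That overshot the pointer by about 10°, so I nudged the nut back about 8°, let it rest, then pushed the jaw plate back until it met its stop.

- **Nut:** the index bar stands within about 4° of the pointer at two turns (two readings, -2° and -4°). The nut top is about 55 mm high, which fits two turns. The highest force read while rolling was about 7 N, sampled only at the end of each move.
- **Jaw:** its top measures about 30 mm back, and the push force rose to about 11 N at the stop.
- **Things left alone:** the tray and forceps look unmoved in the last top view. The arm partly hid the comb there, but its visible edge has not moved. I did not check the bottle in the final pictures; the arm passed well above it.
- **Disagreement:** just after the nudge I judged from the wrist view that the bar was 2 to 5° past the pointer, while the final top view puts it slightly short. Both are well inside the 23° allowed.

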